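Bring the tripped desk power box back on

ROBOT

A 6-joint arm with a two-finger parallel gripper is mounted at the origin on a cart in front of the work surface, level with it; the furniture and walls round the work are solid. World frame = base frame: x ahead of the robot, y to its left, z up, the work surface at z = 0. Lengths are in m, angles in rad, forces in N, time in s.
With the tool pointing down it reaches from about 0.25 to 0.725 m from the base axis. Payload 4 kg.
Tool frame: the origin (TCP) lies on the centre line of the jaws, within the pads' length; the fingertips stand 17 mm ahead of it and the grasp point (between the pads) lies 2 mm behind it; z points along the fingers, y is the line along which they close (so a half turn about z gives the same grasp; the last joint's range is limited). The gripper opens to 85 mm and grips with 20 to 120 N. Pads are 22 mm wide; open, the fingers measure 114 mm over their backs; the gripper's body (76 mm by 85 mm) begins 54 mm behind the grasp point. The pads swing forward as they close: fully open they stand 13 mm farther back than shut.
Start: joints at [1.145, 0.241, 0.005, 1.335, 0, 1.571], TCP at [0.207, 0.455, 0.248] pointing down, gripper open.
Joint ranges: [-2.72, 2.72], [-1.05, 1.87], [-1.09, 1.28], [-1.99, 2.15], [-1.42, 1.44], [-3.14, 3.14]. Speed limits (rad/s): [2.79, 2.79, 3.14, 3.14, 3.14, 3.14].

INTERFACE

Orientations are given as a unit quaternion [x, y, z, w].
In Python, from workcell import get_obs, imaging, order gives the robot as it stands.
- The arm moves only by the tool apply_moves, never from a script. Its argument "targets" is a list that holds one entry, the list of rows, each a list of 5 numbers: the shift along the world's x, y, z in units of 40 mm (1.0 is 40 mm), then the turn about the world's z in degrees, then the gripper command: -1 is shut, 1 is fully open, values between are in proportion. In form: [[[dx, dy, dz, turn, fingers], ...]]. A call has 1 to 8 rows; each row shifts and turns the commanded pose from where the row before left it; what a row does not reach is not made up. A row lasts 1/12 s, in which the tool goes at most 41.7 mm and 7.16 degrees, less where a joint would pass 70% of its speed; a pose out of reach is approached as far as the arm can. A call is refused whole if a number of a shift passes 1 or a number of a turn 7.16, either way. A call with a gripper value outside its range is refused whole. The fingers move at their own pace and stop on an object; the grip force is fixed at half the most. Time passes only in rows, so rows that do not move let the fingers close. It gives the time, the measured TCP pose, the force, the opening and the grip force at its end, in the units of the state.
- get_obs(): the state, without advancing time (a new reading comes with each control period).
- imaging.camera(name): name is "side" or "top" or "wrist"; returns (picture, depth): 400x640x3 uint8, blue, green, red; 400x640 float32, m along the optical axis (not along the pixel's ray), 0 where there is no reading.
- imaging.get_calibration(name): a dict with "camera_matrix" (3x3 intrinsics, pixels), "k1" (the pictures are not rectified: a ray, as slopes to the right and down, at radius r is drawn at 1 + k1 r^2 times it, then the intrinsics apply), "eye" and "rotation" of the camera in the world; the wrist camera has in their place "hand_eye" (4x4, takes a point from camera to tool coordinates, whose origin is the TCP and whose axes are the flange's). Camera axes: x right, y down, z forward; pixel columns grow to the right and rows downward; lengths in m; the calibration is good to about 2 mm. A picture is of the moment at which its call begins: read the wrist's pose just before it. get_calibration takes no time and is no camera call.
- order.job_done(): hands the job in; it is judged then, once.
The state is a dict: "clock": time; "joint_pos": joint angles; "joint_vel": joint speeds; "tau": joint torques, N m; "eef_pos": TCP position; "tool_rot": TCP orientation; "ft_force": force on the tool from outside, world axes, zero at the start; "ft_torque": the same for the moment, N m; "grip_width": finger opening in m; "grasp_force": force on a finger pad.
Only numpy, scipy, OpenCV 4.12 (cv2) and the standard library are available. Lean on these libraries where they do the work, as an engineer would, in place of code of your own. Each camera call takes 0.05 s, during which the arm holds its last target. There are 200 camera calls.

TASK

The power box on the desk has tripped. Bring it back on in this order: press the near end of the wide rocker fully down so that it stays tipped over, then push the round reset button all the way in and let it come out again, and last press the near end of the narrow rocker fully down. Keep off the square key, and do not lift, shift or knock over the things that stand round the box.

Things in the scene. Friction and masses are not known exactly. Their poses are not given: they have to be found in the camera images.
- power_box: grey desk power box, fixed, 160 x 270 x 40 mm (its x, y, z); origin: centre of its underside; x points to its rear, away from the robot. Rear of its top: four sockets. Front part, 38 mm before the centre: a row of four switches 62 mm apart, in changing order, on black bezels 76 x 50 mm, 43 mm above the desk: wide rocker, narrow rocker, round button, square key, all white.
- wide_rocker (a joint): wide rocker: white paddle 66 mm long (box x), 40 mm wide, 6 mm thick; axis level, along box y, through its middle, 52 mm above the desk. In rad: 0 = off (end nearer the robot up, its edge 61 mm above the desk), 0.36 = fully on, at the stop (near end down, edge 49 mm). Starts off; stays where left by friction: moves at about 3.5 N pressed 26 mm from the axis, 6 N at 15 mm.
- wide_rocker_end (a point): point on the top face of the wide rocker, in the middle of its width, 26 mm from its axis on the end nearer the robot, which is the end to press down; about 60 mm above the desk while off, 50 mm when on. The paddle ends 7 mm beyond this point (towards the robot).
- round_button (a joint): round reset button, 28 mm in diameter. Value in m: 0 = out, 0.006 = fully in (straight down). A spring pushes it back out: it begins to move at about 1.5 N and is fully in at about 5 N; it has no latch.
- round_button_top (a point): centre of the flat top of the round button, 55 mm above the desk when out; it stands 12 mm proud of its black bezel plate.
- narrow_rocker (a joint): narrow rocker: white paddle 66 mm long (box x), 20 mm wide, 6 mm thick; axis level, along box y, through its middle, 52 mm above the desk. In rad: 0 = off (end nearer the robot up, its edge 61 mm above the desk), 0.36 = fully on, at the stop (near end down, edge 49 mm). Starts off; stays where left by friction: moves at about 3.5 N pressed 26 mm from the axis, 6 N at 15 mm.
- narrow_rocker_end (a point): point on the top face of the narrow rocker, in the middle of its width, 26 mm from its axis on the end nearer the robot, which is the end to press down; about 60 mm above the desk while off, 50 mm when on. The paddle ends 7 mm beyond this point (towards the robot).
- square_key (a joint): square key, 26 x 26 mm, not to be pressed. Value in m: 0 = out, 0.006 = fully in (straight down). A spring pushes it back out: it begins to move at about 1.5 N and is fully in at about 5 N; it has no latch.
- square_key_top (a point): centre of the flat top of the square key, 55 mm above the desk when out; it stands 12 mm proud of its black bezel plate.
- mug: white coffee mug, about 81 x 116 x 94 mm, loose on the desk beside the box on its left (+y) side; a bystander to be left alone. Origin at the centre of its underside.
- tape_measure: tape measure with a rounded case, 71 x 74 x 36 mm, loose on the desk in front of the box (robot's side), left; a bystander to be left alone. Origin at the centre of its underside.
- mouse: computer mouse, 105 x 60 x 34 mm, loose on the desk right (-y) of the box; a bystander to be left alone. Origin at the centre of its underside.
- glue_stick: upright glue stick, 26 mm across, 93 mm tall, loose on the desk right (-y) of the box, towards its rear; a bystander to be left alone. Origin at the centre of its underside.
- mint_tin: flat tin with rounded corners and a printed lid, 63 x 105 x 26 mm, loose on the desk in front of the box (robot's side), right; a bystander to be left alone. Origin at the centre of its underside.

How it is judged:
By the outcome, as a careful person would: the job done as asked, in the order asked, and still so for the second after the job is handed in, with the robot touching nothing.
It also fails if it takes over 45 s, if anything falls off the work surface, if the arm or the gripper's body presses on something with over 40 N, if the wrist force passes 120 N, or if a joint passes its speed limit or range.

## Working session

There is one attempt and no reset: what is moved stays moved. The work goes in short steps, Python scripts to look and compute and a tool call to move; the robot and the scene stay as the last step left them, time stands still between calls to the robot, and variables do not carry over. Pictures are saved under pics/ and viewed, at most 10 in all, crops included, and the job is handed in when it is done.

Besides the shell and the picture viewer there is one more tool, called after ">>>" as name(argument=value, ...) on one line, values as JSON. apply_moves: Moves the arm, as the interface text tells. Its arguments: {"type":"object","properties":{"targets":{"type":"array","items":{"type":"array","items":{"type":"array","items":{"type":"number"}}}}},"required":["targets"]}

```bash
mkdir -p pics
cat > h.py <<'E'
import numpy as np, cv2
from workcell import get_obs, imaging, order
def snap(n,f):
    im,d=imaging.camera(n); cv2.imwrite('pics/'+f+'.png',im); np.save('pics/'+f+'.npy',d); return im,d
def ray(n,px,cal=None):
    c=imaging.get_calibration(n); K=np.array(c['camera_matrix'],float)
    p=cv2.undistortPoints(np.array([[px]],float),K,np.array([c['k1'],0,0,0,0.]))[0,0]
    return np.array(c['eye']),np.array(c['rotation'])@np.array([p[0],p[1],1])
def onz(n,px,z):
    e,r=ray(n,px); return e+r*(z-e[2])/r[2]
E
python3 - <<'E'
from h import *
o=get_obs(); print(o['clock'],o['eef_pos'],o['tool_rot'],o['ft_force'])
snap('top','top0')
for n in('top','side'): print(imaging.get_calibration(n))
E
```

```text
0.0 [0.20627284 0.45480732 0.2474143 ] [ 2.11278463e-01  9.77425347e-01 -1.02661073e-03 -2.17586208e-04] [-0.21461866  0.66562335 -0.9288067 ]
{'camera_matrix': array([[420.85828268,   0.        , 319.44829397],
       [  0.        , 420.85828268, 202.52597078],
       [  0.        ,   0.        ,   1.        ]]), 'k1': -0.1021021143054594, 'eye': array([0.36792855, 0.04993207, 0.91642681]), 'rotation': array([ 0.7146358 , -0.69075696,  0.07618274, -0.079666  ])}
{'camera_matrix': array([[478.95478497,   0.        , 326.99040946],
       [  0.        , 478.95478497, 201.71502826],
       [  0.        ,   0.        ,   1.        ]]), 'k1': 0.002745619098293559, 'eye': array([0.47443774, 0.87260718, 0.47295893]), 'rotation': array([-0.02952043,  0.85125693, -0.52323464,  0.02675258])}
```

View pics/top0.png

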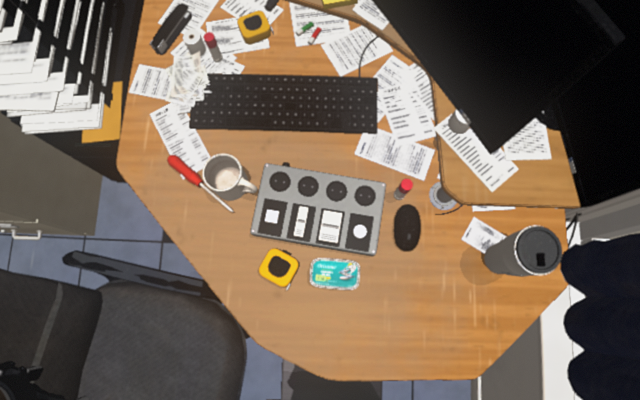

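The top view shows the box at about (318,210). The switches from left to right are the square key (272,216), narrow rocker (300,221), wide rocker (329,226) and round button (360,232). The tape measure is at (279,268) and the mint tin at (334,273).

```bash
cat > /tmp/p.py <<'E'
s=open('h.py').read()
s=s.replace("np.array(c['rotation'])@","R.from_quat(c['rotation']).as_matrix()@").replace("import numpy","from scipy.spatial.transform import Rotation as R\nimport numpy",1)
open('h.py','w').write(s)
E
python3 /tmp/p.py
python3 - <<'E'
from h import *
im=cv2.imread('pics/top0.png'); d=np.load('pics/top0.npy')
m=(im.min(2)>195).astype(np.uint8); m[:195]=0;m[250:]=0;m[:,:255]=0;m[:,385:]=0
n,l,st,c=cv2.connectedComponentsWithStats(m)
for i in range(1,n):
    if st[i,4]>20:
        z=.055 if st[i,4]<230 else .054
        u,v=c[i]; e,r=ray('top',c[i]); dd=d[int(v),int(u)]
        rect=cv2.minAreaRect(np.argwhere(l==i)[:,::-1].astype(np.float32))
        print(c[i].round(1),st[i],onz('top',c[i],.054).round(4),(e+r*dd).round(4),rect)
# box corners
for p in [(262,163),(385,181),(376,256),(250,236)]: print(onz('top',p,.04).round(3))
o=get_obs();print(o['clock'])
cv2.imwrite('pics/crop.png',cv2.resize(im[150:300,230:430],None,fx=4,fy=4,interpolation=2))
E
```

```text
[300.7 221.4] [294 207  14  30 241] [0.5199 0.0953 0.054 ] [0.5199 0.0952 0.0544] ((300.6922912597656, 221.03846740722656), (8.825225830078125, 29.61353302001953), 11.309932708740234)
[271.5 215.8] [265 210  14  13 142] [0.5296 0.1567 0.054 ] [0.5296 0.1567 0.054 ] ((271.4459533691406, 215.8243408203125), (12.001126289367676, 11.672327995300293), 9.462322235107422)
[330.  226.3] [319 211  23  32 499] [0.5117 0.0339 0.054 ] [0.5116 0.0339 0.0544] ((330.0540771484375, 226.17568969726562), (18.577085494995117, 29.59181785583496), 9.462322235107422)
[359.6 231. ] [354 225  13  13 131] [ 0.5039 -0.0276  0.054 ] [ 0.504  -0.0276  0.0537] ((360.0, 231.0), (12.0, 12.0), 90.0)
[0.649 0.186 0.04 ]
[ 0.617 -0.083  0.04 ]
[ 0.455 -0.064  0.04 ]
[0.487 0.201 0.04 ]
0.05
```

View pics/crop.png

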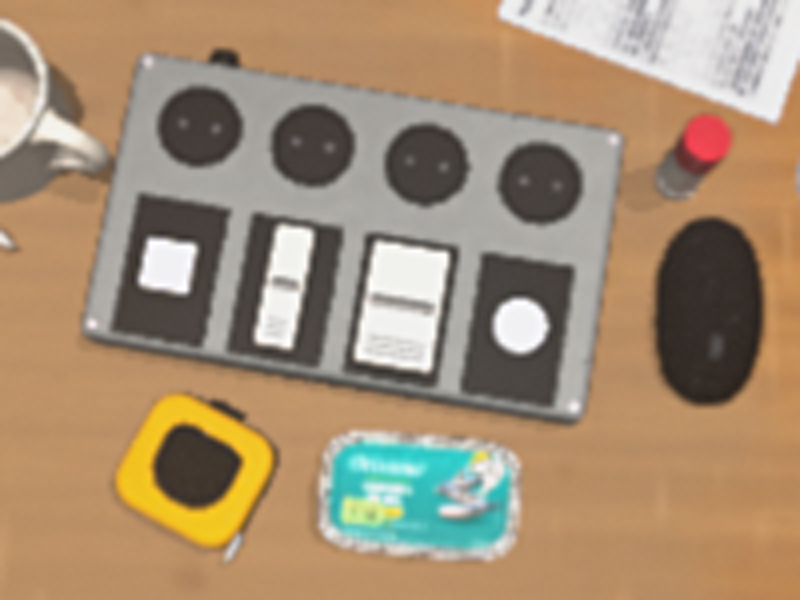

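The measurements agree with the given sizes: 62 mm pitch, heights about 54 mm, box yaw about -8°. I'm moving over the wide rocker's near end, target (0.483, 0.038), with the fingers shut.

>>> apply_moves(targets=[[[0.45, -0.7, 0, 2, -1], [0.45, -0.7, 0, 2, -1], [0.45, -0.7, 0, 2, -1], [0.45, -0.7, 0, 2, -1], [0.45, -0.7, 0, 2, -1], [0.45, -0.7, 0, 2, -1], [0.45, -0.7, 0, 2, -1], [0.45, -0.7, 0, 2.5, -1]]])

```text
clock: 0.72
eef_pos: [0.3507, 0.2297, 0.2479]
tool_rot: [0.068, 0.998, -0.0, -0.0]
ft_force: [0.1, -0.1, 0.0]
grip_width: -0.0
grasp_force: 0.0
```

>>> apply_moves(targets=[[[0.45, -0.7, 0, 0, -1], [0.45, -0.7, 0, 0, -1], [0.45, -0.7, 0, 0, -1], [0.45, -0.7, 0, 0, -1], [0.45, -0.7, 0, 0, -1], [0.45, -0.7, 0, 0, -1], [0.22, -0.6, 0, 0, -1], [0, 0, 0, 0, -1]]])

```text
clock: 1.38
eef_pos: [0.4685, 0.0356, 0.2475]
tool_rot: [0.072, 0.997, -0.001, -0.0]
ft_force: [-0.0, -0.2, 0.6]
grip_width: -0.0
grasp_force: 0.0
```

>>> apply_moves(targets=[[[0.37, 0.06, -0.5, 0, -1], [0, 0, -0.65, 0, -1], [0, 0, -0.65, 0, -1], [0, 0, -0.65, 0, -1], [0, 0, -0.65, 0, -1], [0, 0, -0.5, 0, -1], [0, 0, -0.15, 0, -1], [0, 0, 0, 0, -1]]])

```text
clock: 2.05
eef_pos: [0.48, 0.0421, 0.0964]
tool_rot: [0.069, 0.998, -0.0, -0.003]
ft_force: [0.3, -0.2, 0.0]
grip_width: 0.0003
grasp_force: 0.0
```

Run:
```python
from h import *
im,d=snap('side','s1'); cv2.imwrite('pics/s1c.png',cv2.resize(im[100:300,180:440],None,fx=3,fy=3))
im,d=snap('wrist','w1')
```

```text
(no output)
```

View pics/s1c.png

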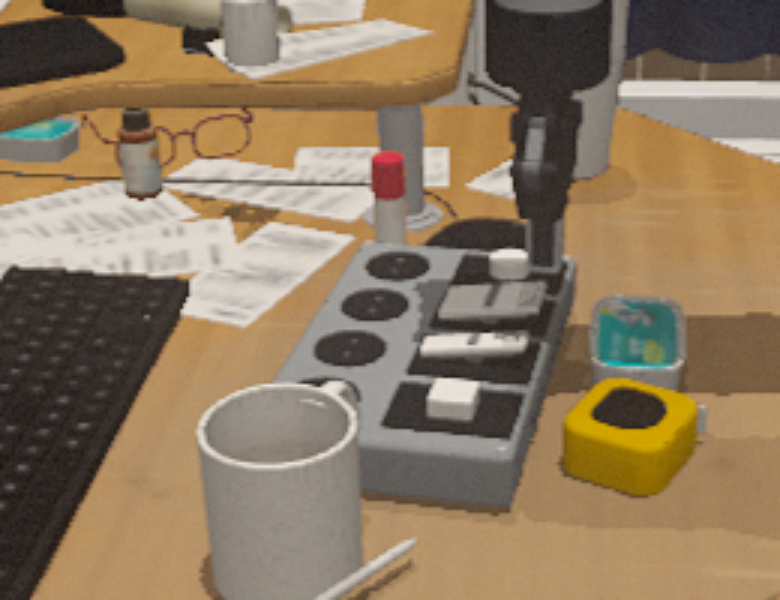

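View pics/w1.png

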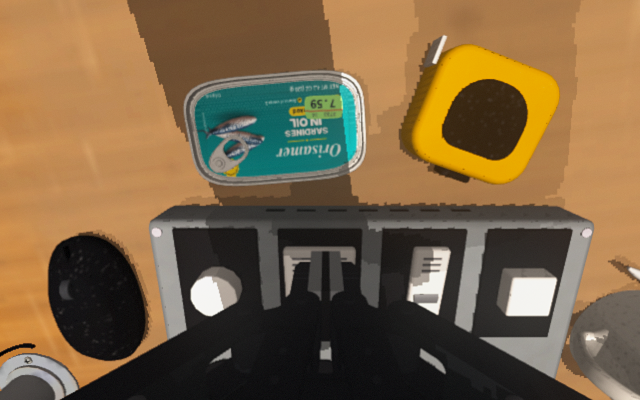

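The side view shows the shut fingers above the near end of the wide rocker. In the wrist view the tips at (332,250) sit slightly left (+y) of the rocker centre, which is at column 319. I'm correcting by 4 mm and then descending.

>>> apply_moves(targets=[[[0.07, -0.1, 0, 0, -1], [0, 0, -0.25, 0, -1], [0, 0, -0.2, 0, -1], [0, 0, -0.1, 0, -1], [0, 0, -0.1, 0, -1], [0, 0, 0, 0, -1]]])

```text
clock: 2.65
eef_pos: [0.4843, 0.0377, 0.0715]
tool_rot: [0.069, 0.998, -0.0, -0.001]
ft_force: [0.1, 0.2, 0.6]
grip_width: 0.0001
grasp_force: 0.0
```

>>> apply_moves(targets=[[[0, 0, -0.06, 0, -1], [0, 0, -0.06, 0, -1], [0, 0, 0, 0, -1]]])

```text
clock: 2.9
eef_pos: [0.4846, 0.0377, 0.0679]
tool_rot: [0.069, 0.998, -0.0, -0.0]
ft_force: [-2.6, -0.1, 5.8]
grip_width: 0.0004
grasp_force: 3.2
```

>>> apply_moves(targets=[[[0, 0, -0.05, 0, -1], [0, 0, -0.05, 0, -1], [0, 0, 0, 0, -1]]])

```text
clock: 3.15
eef_pos: [0.4847, 0.0378, 0.0671]
tool_rot: [0.069, 0.998, 0.0, 0.001]
ft_force: [-12.4, 0.4, 31.0]
grip_width: -0.0003
grasp_force: 15.6
```

The paddle is at its stop, with 31 N and the tip at 50 mm. I'm lifting and checking.

>>> apply_moves(targets=[[[0, 0, 0.5, 0, -1], [0, 0, 0.5, 0, -1], [0.1, -0.5, 0, 0, -1], [0.2, -0.6, 0, 0, -1], [0.18, -0.53, 0, 0, -1], [0, 0, 0, 0, -1], [0, 0, 0, 0, -1]]])

```text
clock: 3.73
eef_pos: [0.5044, -0.0283, 0.1034]
tool_rot: [0.07, 0.998, 0.0, 0.0]
ft_force: [0.2, -0.0, -0.6]
grip_width: -0.0001
grasp_force: 0.0
```

Run:
```python
from h import *
o=get_obs(); print(o['eef_pos'],o['ft_force'])
im,d=snap('side','s2'); cv2.imwrite('pics/s2c.png',cv2.resize(im[150:280,270:400],None,fx=4.5,fy=4.5))
```

```text
[ 0.50444414 -0.02826833  0.10335246] [ 0.21286193 -0.04079228 -0.63722387]
```

View pics/s2c.png

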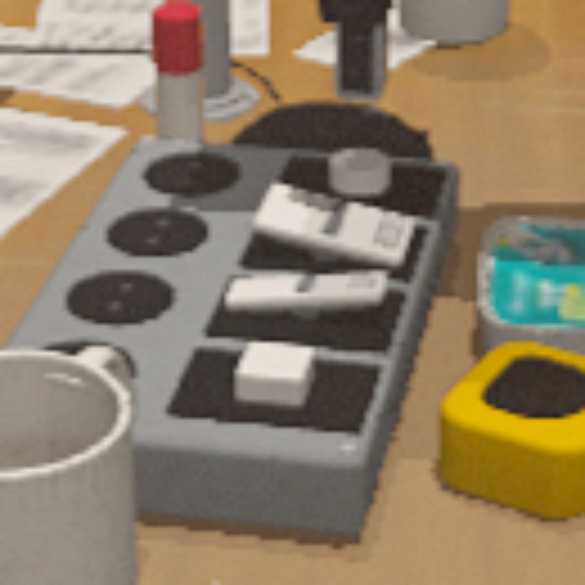

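The wide rocker at crop (335,225) is tipped with its near end down, and the narrow one is still off. Next is the round button at crop (360,172), directly under the tips.

>>> apply_moves(targets=[[[0, 0, -0.3, 0, -1], [0, 0, -0.3, 0, -1], [0, 0, -0.15, 0, -1], [0, 0, -0.12, 0, -1], [0, 0, -0.08, 0, -1], [0, 0, 0, 0, -1], [0, 0, 0, 0, -1]]])

```text
clock: 4.37
eef_pos: [0.5033, -0.0266, 0.0661]
tool_rot: [0.068, 0.998, 0.0, -0.001]
ft_force: [-3.5, 1.1, 4.4]
grip_width: -0.0
grasp_force: 2.4
```

>>> apply_moves(targets=[[[0, 0, -0.05, 0, -1], [0, 0, -0.03, 0, -1], [0, 0, 0, 0, -1], [0, 0, 0, 0, -1]]])

```text
clock: 4.7
eef_pos: [0.5034, -0.0266, 0.0657]
tool_rot: [0.068, 0.998, 0.001, 0.0]
ft_force: [-10.7, 1.4, 25.2]
grip_width: -0.0
grasp_force: 12.7
```

The button is fully in: stiff stop at 25 N, tip at 49 mm. I'm releasing it and going to the narrow rocker end.

>>> apply_moves(targets=[[[0, 0, 0.5, 0, -1], [0, 0, 0.5, 0, -1], [0, 0.5, 0.1, 0, -1], [-0.1, 0.75, 0, 0, -1], [-0.1, 0.75, 0, 0, -1], [-0.1, 0.75, 0, 0, -1], [0, 0.4, 0, 0, -1], [0, 0, 0, 0, -1]]])

```text
clock: 5.37
eef_pos: [0.4922, 0.1019, 0.1067]
tool_rot: [0.066, 0.998, 0.001, 0.001]
ft_force: [0.3, -0.0, 0.2]
grip_width: -0.0002
grasp_force: 0.0
```

>>> apply_moves(targets=[[[0, 0, 0, 0, -1]]])

```text
clock: 5.45
eef_pos: [0.4922, 0.0995, 0.1065]
tool_rot: [0.068, 0.998, -0.0, 0.0]
ft_force: [0.1, -1.0, 0.2]
grip_width: 0.0002
grasp_force: 0.0
```

>>> apply_moves(targets=[[[-0.02, 0, -0.4, 0, -1], [0, 0, -0.2, 0, -1], [0, 0, -0.15, 0, -1], [0, 0, -0.1, 0, -1], [0, 0, -0.08, 0, -1], [0, 0, -0.07, 0, -1], [0, 0, 0, 0, -1], [0, 0, 0, 0, -1]]])

```text
clock: 6.12
eef_pos: [0.4901, 0.0978, 0.0671]
tool_rot: [0.069, 0.998, -0.001, -0.001]
ft_force: [-6.4, -0.7, 10.8]
grip_width: 0.0001
grasp_force: 6.1
```

>>> apply_moves(targets=[[[0, 0, -0.06, 0, -1], [0, 0, 0, 0, -1], [0, 0, 0, 0, -1]]])

```text
clock: 6.37
eef_pos: [0.4901, 0.0978, 0.0666]
tool_rot: [0.069, 0.998, -0.0, -0.0]
ft_force: [-11.4, -2.0, 25.6]
grip_width: -0.0003
grasp_force: 13.2
```

>>> apply_moves(targets=[[[0, 0, 0.4, 0, -1], [0, 0, 0.6, 0, -1], [0, 0, 0.8, 0, -1], [0, 0, 0.8, 0, -1], [-0.5, 0, 0.5, 0, -1], [-0.5, 0, 0, 0, -1], [0, 0, 0, 0, -1], [0, 0, 0, 0, -1]]])

```text
clock: 7.03
eef_pos: [0.4516, 0.0984, 0.1885]
tool_rot: [0.069, 0.998, 0.0, 0.001]
ft_force: [1.7, -0.4, -0.9]
grip_width: -0.0
grasp_force: 0.0
```

Run:
```python
from h import *
im,d=snap('side','s3'); cv2.imwrite('pics/s3c.png',cv2.resize(im[130:300,240:440],None,fx=3.5,fy=3.5))
```

```text
(no output)
```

View pics/s3c.png

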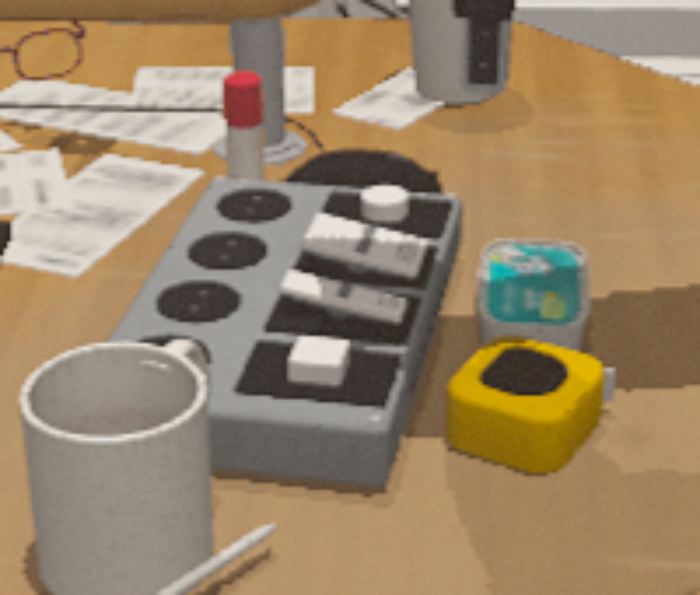

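Both rockers, at crop (365,245) and (340,295), are tipped with the near end down. The round button (385,203) and square key (318,360) are out, and the bystanders have not moved.

```bash
python3 -c "
from workcell import order; print(order.job_done())"
```

```text
the job is handed in; nothing more can be done
None
```

The power box is switched back on in the order asked: wide rocker on, round button pushed in and released, narrow rocker on; the square key and the things round the box were left alone, and the job is handed in at about 7 s.

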